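# Unlock the folding stay and close the sample chest

## Robot

A 6-joint arm with a two-finger parallel gripper is mounted at the origin on the work surface. World frame = base frame: x ahead of the robot, y to its left, z up, the work surface at z = 0. Lengths are in mm, angles in rad, forces in N, time in s.
With the tool pointing down it reaches from about 225 to 875 mm from the base axis. Payload 3.4 kg.
Tool frame: the origin (TCP) lies between the finger pads; the fingertips stand 22 mm ahead of it and the grasp point (between the pads) lies 3 mm ahead of it (bot.nose_length is the distance from the TCP to the fingertips, in mm); z points along the fingers, x is the direction in which the jaws open and shut, and the axes are right-handed (so a half turn about z gives the same grasp; the last joint's range is limited). The gripper opens to 85 mm and grips with 20 to 120 N. Pads are 22 mm wide; open, the fingers measure 114 mm over their backs; the gripper's body (76 mm by 85 mm) begins 54 mm behind the grasp point. The pads swing forward as they close: fully open they stand 13 mm farther back than shut.
Start: joints at [-1.446, 0.276, 1.505, -0, 1.361, -0.121], TCP at [139.913, -557.75, 253.328] pointing down, gripper open.
Joint ranges: [-2.89, 2.89], [-0.75, 2.08], [0.22, 2.7], [-1.18, 4.32], [0.11, 2.71], [-2.7, 2.7]. Speed limits (rad/s): [2.57, 2.57, 3.14, 3.14, 3.14, 3.14].

## Interface

Orientations are given as a rotation vector (axis times angle).
In Python, from workcell import bot, capture, recognise, silhouettes gives the robot as it stands.
- The arm moves only by the tool servo_tool, never from a script. Its arguments are lists of equal length, an entry for each row: "delta_pos": the shift along the tool's x, y, z scaled (see below), a list of three; "rot": the turn, a rotation vector about the tool's x, y, z scaled (see below), a list of three; "claw": the gripper's target within -1 to 1 (fully open at 1, half-way at 0, shut at -1). In form: {"delta_pos": [[x, y, z], ...], "rot": [[ax, ay, az], ...], "claw": [claw, ...]}. A call has 1 to 8 rows; each row shifts and turns the commanded pose from where the row before left it, along the tool's axes as they then stand; what a row does not reach is not made up. The controller multiplies each number of a shift by 200 mm and each number of a turn by 180 degrees. A row lasts 1/8 s, in which the tool goes at most 62.5 mm and 10.7 degrees, less where a joint would pass 70% of its speed; a pose out of reach is approached as far as the arm can. A call with a number of a shift or a turn outside -1 to 1 is refused whole. A call with a gripper value outside its range is refused whole. The fingers move at their own pace and stop on an object; the grip force is fixed at half the most. Time passes only in rows, so rows that do not move let the fingers close. It gives the time, the measured TCP pose, the force and the opening at its end, in the units of the state.
- bot.get_obs(): the state, without advancing time (a new reading comes with each control period).
- capture(name): name is "side" or "top"; returns a dict with "frame" (400x640x3 uint8, red, green, blue), "fx", "fy", "cx", "cy" (pixels), "R" (3x3) and "t" (3): a world point X has camera coordinates R X + t. Camera axes: x right, y down, z forward; pixel columns grow to the right and rows downward; lengths in mm; the calibration is good to about 2 mm. A picture is of the moment at which its call begins. There is no depth.
- bot.sign_off(): hands the job in, once; it reports no verdict.
Trained networks look in a picture, given as the dict that the camera call returned (one of the last four; its "shot" number tells which), for a name from the list of things; names that differ only in an ending like _2 or _b are one class to them, and where a whole thing is asked for, a point or a joint stands for the part that bears it (a point fixed in the world has none). Each returns a list of dicts, best first, with "conf" (0 to 1); they miss things now and then, are a little off and sometimes report something else, mostly with a low value. They report only what shows in the picture. A call takes as long as a camera call.
- recognise(label, picture): "location" ([x, y, z] in mm, in world coordinates, good to about 4 mm: the middle of the surface that is visible of it).
- silhouettes(label, picture): "pixels" (400x640 bool, what is visible of it).
The state is a dict: "clock": time; "q": joint angles; "qd": joint speeds; "effort": joint torques, N m; "tcp_pos": TCP position; "orientation": TCP orientation; "contact_force": force on the tool from outside, world axes, zero at the start; "torque": the same for the moment, N m; "finger_gap": finger opening in mm.
Only numpy, scipy, OpenCV 4.12 (cv2) and the standard library are available. Lean on these libraries where they do the work, as an engineer would, in place of code of your own. Each camera call takes 0.05 s, during which the arm holds its last target. There are 200 camera calls.

## Task

Close the vial chest: lift the knee of the folding stay by its grip bar past centre so that it unlocks while the lid is still up, then lower the lid under control and press its free edge down onto the rubber seal with about 13 N for a second. Do not force the stay (its foot on the rubber bush must not be dragged out of place by more than 2 mm) and do not push on the lid with more than about 20 N. Do not let the lid slam, disturb nothing else on the bench, and leave the lid shut and untouched.

Things in the scene. Friction and masses are not known exactly. Their poses are not given: they have to be found in the camera images.
- chest: sample chest fixed to the bench: open white plastic box 200 (x) x 250 (y) x 78 mm, walls 8 mm, capped amber vials inside. Origin: centre of its underside. z up; the -x face, towards the robot, carries the folding stay; the lid's hinge is at +y, its free edge comes down at -y, on a dark rubber seal strip on that rim whose height differs each time and must be felt. Yawed by up to 0.3 rad
- lid: the lid, 0.4 kg; origin on the hinge line, in the middle; underside in its xy plane, z = outward normal. Opening angle = tilt of its z from vertical: 1.36 rad open, held by the locked stay; 0 = level. The seal stops it earlier, at 0.005 to 0.045, as the seal stands 1.5 to 7 mm high. Hinge and stay are so stiff that the unlocked lid mostly stays where left: push it down all the way
- lid_hinge (a point): point on the hinge line (which runs along the chest's x), at chest x 0, y +125 mm, z +84 mm
- lid_edge (a point): point to push and press: on the lid's outer (upper when closed) face, 225 mm from the hinge line, 25 mm short of the free edge, 30 mm from the middle towards the chest's -x. z axis: outward normal of the lid; -y axis: from hinge to free edge. The lid is a white panel, 200 x 250 mm, 13.5 mm thick from hinge plane to outer face, aluminium faced; open, its free edge is 330 mm above the bench
- foot (a joint): give of the stay's steel foot, m along the chest's y: the foot sits at chest x -105, y -65, z 70 mm on a rubber bush, 0 unloaded, 10 N of push or pull along y move it 1 mm; 2.5 mm (25 N) overstrains it. Pulling the bar along the straps instead of round its circle loads it, and so does pushing on the lid while the stay is locked or nearly straight
- stay_pivot (a point): on the axis of the lower strap's pin in that foot, 61 mm out from the chest's -x face, level along x with bar_mid. The folding stay is two flat steel straps, each 108 mm between pins, joined at a knee; the upper one ends at a pin on the lid's side. bar_mid travels round stay_pivot on a circle of 108.4 mm radius in the chest's y-z plane
- bar_mid (a point): on the axis of the round steel grip bar that sticks out of the knee towards the chest's -x, 45 mm from the straps. Bar: 12 mm in diameter, 66 mm long, an 18 mm collar on its last 6 mm, level along the chest's x; its axis 129 mm above the bench at the start, free on both sides to be pinched from above
- knee (a joint): knee angle, rad: 2.617 = locked on its stop, sagging below straight; 2.457 = straight (dead centre); less = unlocked, knee above the straight line; near 0 with the lid shut. Stiff: the bar takes 8 to 9 N to lift, square to the lower strap (up and to the chest's -y). 40 to 45 mm along its circle bring it to about 1.8; then 7 N near the lid's free edge push it down (far more if lifted less); the knee rises on, to 178 mm
- beaker: clear glass beaker, 72 mm across, 95 mm tall; a bystander; origin at the centre of its underside
- bulb: black rubber pipette bulb standing on its end, 62 mm across, 88 mm tall; a bystander; origin at the centre of its underside
- flask: amber glass volumetric flask, 92 mm across, 188 mm tall; a bystander; origin at the centre of its underside
- jar: amber glass jar with white cap, 56 mm across, 75 mm tall; a bystander; origin at the centre of its underside
- tube_rack: yellow test-tube rack, 90 x 200 mm, 128 mm tall with its tubes; a bystander; origin at the centre of its underside
- notebook: grey notebook lying flat, 150 x 105 x 14 mm; a bystander; origin at the centre of its underside
- stopper: white plastic stopper, 28 mm across, 30 mm tall; a bystander; origin at the centre of its underside

How it is judged (in metres and radians):
On the way, in this order (a step that is already met when the one before it is completed fails the run):
1. the stay's knee is lifted past centre (knee below 2.30) with the lid still above 1.1 rad (value of joint knee below 2.3 rad and angle between lid's own z axis and vertical above 1.1 rad), for 0.1 s.
2. the lid lies on its seal (below 0.06 rad) and the fingers press on it with 8 to 24 N for 0.4 s (angle between lid's own z axis and vertical below 0.06 rad and contact force between the fingers and lid between 8 and 24 N), for 0.4 s.
At the end, for the whole second after the job is handed in: the lid is shut and at rest on its seal (lid angle below 0.06 rad), the stay folded (knee below 0.3 rad), nothing touched by the robot (angle between lid's own z axis and vertical below 0.06 rad and value of joint knee below 0.3 rad and angular speed of lid below 0.05 rad/s).
It fails at once if the fingers push on the lid with more than 24 N (contact force between the fingers and lid above 24 N).
It fails at once if the stay is forced (its foot is pushed or pulled more than 2.5 mm out of place) (value of joint foot above 0.0025 m or value of joint foot below -0.0025 m).
It fails at once if the lid falls or is slammed (turns faster than 1.2 rad/s) (angular speed of lid above 1.2 rad/s).
It fails at once if a bystander is moved by more than 20 mm (distance of any of beaker, bulb, flask, jar, tube_rack, notebook, stopper from where it was at the start of the episode above 0.02 m).
It also fails if it takes over 61 s, if anything falls off the work surface, if the arm or the gripper's body presses on something with over 40 N, if the wrist force passes 120 N, or if a joint passes its speed limit or range.

## Working session

There is one attempt and no reset: what is moved stays moved. The work goes in short steps, Python scripts to look and compute and a tool call to move; the robot and the scene stay as the last step left them, time stands still between calls to the robot, and variables do not carry over. Pictures are saved under pics/ and viewed, about 8 in all and at most 12, crops included, and the job is handed in when it is done.

Besides the shell and the picture viewer there is one more tool, called as name(argument=value, ...), one argument or row to a line, values as JSON. servo_tool: Moves the arm, as the interface text tells. Its arguments: {"type":"object","properties":{"delta_pos":{"type":"array","items":{"type":"array","items":{"type":"number","minimum":-1,"maximum":1}}},"rot":{"type":"array","items":{"type":"array","items":{"type":"number","minimum":-1,"maximum":1}}},"claw":{"type":"array","items":{"type":"number"}}},"required":["delta_pos","rot","claw"]}

```bash
mkdir -p pics; ls; python3 - <<'E'
from workcell import bot, capture, recognise, silhouettes
import cv2,numpy as np
print(bot.get_obs())
for n in ("side","top"):
    p=capture(n); cv2.imwrite(f"pics/{n}0.png",p["frame"][:,:,::-1])
    print(n,p["fx"],p["cx"],p["cy"],(-p["R"].T@p["t"]).round(),p["R"].round(3).tolist())
    for l in ["chest","lid","lid_hinge","lid_edge","stay_pivot","bar_mid","foot","knee","beaker","bulb","flask","jar","tube_rack","notebook","stopper"]:
        try: print(l,[(np.round(r["location"]).tolist(),round(r["conf"],2)) for r in recognise(l,p)[:2]])
        except Exception as e: print(l,e)
E
```

```text
pics
{'clock': 0.0, 'q': array([-1.44599267e+00,  2.76590599e-01,  1.50614990e+00, -1.10490928e-05,
        1.36072069e+00, -1.21003016e-01]), 'qd': array([-0.00037607,  0.00112418, -0.00100755, -0.00099848, -0.0024425 ,
        0.0001803 ]), 'effort': array([ 1.01680867e-03, -4.16759455e+01, -2.45801353e+01, -3.10552459e-04,
        1.08214360e-02, -1.51231955e-06]), 'tcp_pos': array([ 139.84600327, -557.21438218,  252.43551952]), 'orientation': array([-2.47598858e+00,  1.93153943e+00,  2.09045614e-03]), 'contact_force': array([ 0.57172583, -0.20221947, -0.2937174 ]), 'torque': array([ 0.00995891,  0.00489656, -0.01269668]), 'finger_gap': 85.2095842705051}
side 505.4536709721435 329.1369089282444 193.817305370115 [-160.  881. 1349.] [[-0.736, -0.677, 0.018], [-0.51, 0.536, -0.673], [0.446, -0.504, -0.739]]
chest [([597.0, 200.0, 84.0], 0.94)]
lid [([622.0, 225.0, 229.0], 0.62)]
lid_hinge [([627.0, 221.0, 226.0], 0.65)]
lid_edge [([627.0, 222.0, 225.0], 0.8)]
stay_pivot [([503.0, 168.0, 135.0], 0.76)]
bar_mid [([499.0, 168.0, 132.0], 0.53)]
foot [([502.0, 166.0, 138.0], 0.62)]
knee [
[... 315 characters left out ...]
 33. 1152.] [[0.026, -0.999, 0.023], [-0.993, -0.029, -0.118], [0.118, -0.02, -0.993]]
chest [([614.0, 133.0, 54.0], 0.56)]
lid [([624.0, 196.0, 328.0], 0.93)]
lid_hinge [([622.0, 198.0, 325.0], 0.56)]
lid_edge [([621.0, 194.0, 333.0], 0.84), ([506.0, 162.0, 133.0], 0.49)]
stay_pivot [([499.0, 167.0, 135.0], 0.81)]
bar_mid [([498.0, 166.0, 132.0], 0.74), ([558.0, 431.0, 62.0], 0.74)]
foot [([506.0, 164.0, 134.0], 0.77)]
knee []
beaker [([516.0, -406.0, 57.0], 0.92)]
bulb [([442.0, -17.0, 57.0], 0.82)]
flask [([613.0, -371.0, 65.0], 0.89)]
jar [([777.0, 131.0, 74.0], 0.7)]
tube_rack [([558.0, 429.0, 65.0], 0.94)]
notebook [([392.0, 422.0, 19.0], 0.7), ([622.0, 193.0, 331.0], 0.21)]
stopper []
```

View pics/top0.png

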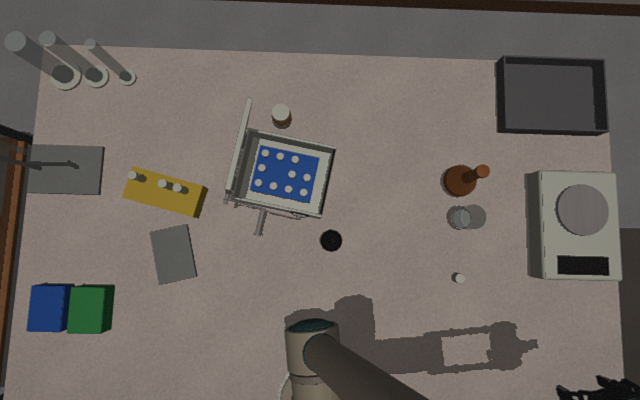

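View pics/side0.png

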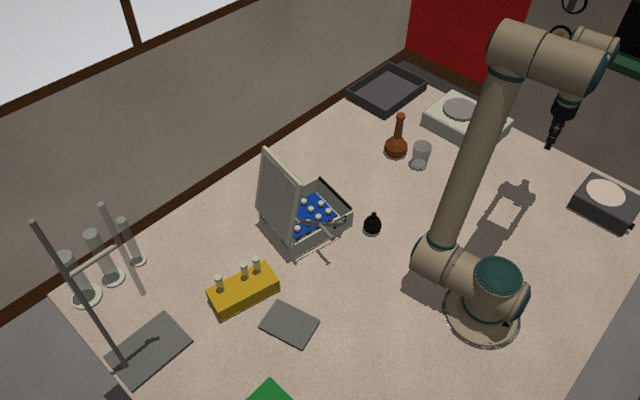

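The top picture shows the chest at about (285,175), open lid edge-on at (240,140), the bar at (265,210)-(258,235), and the bulb close by at (331,240). I'll enlarge the crop.

```bash
python3 - <<'E'
import cv2
a=cv2.imread("pics/top0.png")[90:250,215:345]
a=cv2.resize(a,None,fx=6,fy=6,interpolation=cv2.INTER_CUBIC)[:,:780]
a=a[:960]; a=cv2.convertScaleAbs(a,alpha=1.2)
cv2.imwrite("pics/top0c.png",cv2.resize(a,None,fx=.625*0.98,fy=.625*.98))
b=cv2.imread("pics/side0.png")[140:270,245:385]
cv2.imwrite("pics/side0c.png",cv2.resize(b,None,fx=4.5,fy=4.5,interpolation=cv2.INTER_CUBIC))
E
```

```text
(no output)
```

View pics/top0c.png

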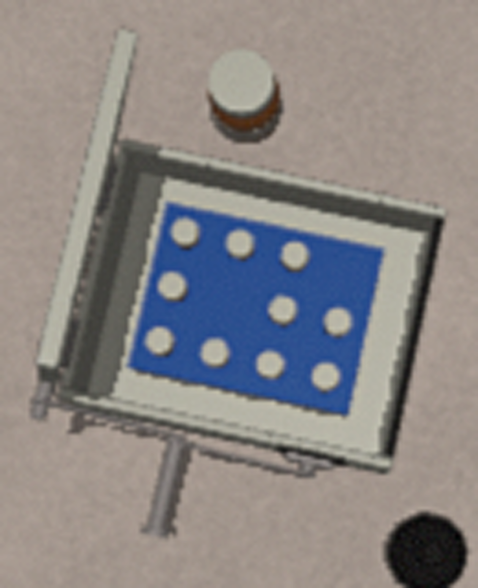

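View pics/side0c.png

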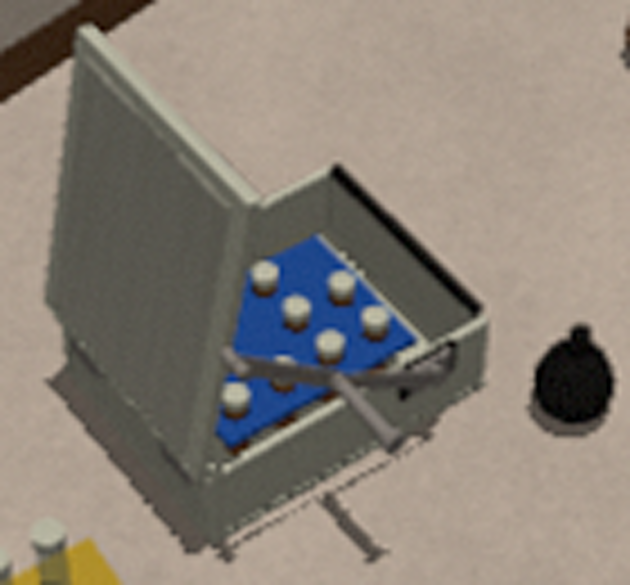

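```bash
cat >h.py <<'E'
from workcell import bot, capture, recognise, silhouettes
import numpy as np, cv2
from scipy.spatial.transform import Rotation as Ro
from scipy.optimize import least_squares
def proj(p,X):
    c=p["R"]@np.asarray(X,float)+np.asarray(p["t"]).ravel(); return np.array([p["fx"]*c[0]/c[2]+p["cx"],p["fy"]*c[1]/c[2]+p["cy"]])
def w(ch,P): # chest->world
    x,y,a=ch; return np.array([x+np.cos(a)*P[0]-np.sin(a)*P[1], y+np.sin(a)*P[0]+np.cos(a)*P[1], P[2]])
E
python3 - <<'E'
from h import *
T=[((100,-125,80),(443,210)),((-100,-125,80),(390,468)),((100,72.7,328.4),(137,32)),((100,85.9,331.3),(117,30)),((-100,85.9,331.3),(38,365)),((-100,72.7,328.4),(62,368)),((-182,25.9,129),(158,534))]
S=[((100,-125,80),(335,165)),((-100,-125,80),(487,314)),((100,85.9,331.3),(78,30)),((-100,72.7,328.4),(260,205)),((-182,25.9,129),(402,438)),((-100,-125,0),(487,380))]
pt,ps=capture("top"),capture("side")
def f(v):
    r=[proj(pt,w(v,a))-(np.array([215,90])+np.array(b)/3.675) for a,b in T]
    r+=[proj(ps,w(v,a))-(np.array([245,140])+np.array(b)/4.5) for a,b in S]
    return np.array(r)
s=least_squares(lambda v:f(v).ravel(),[600,150,-.2],loss="soft_l1",x_scale=[10,10,.1])
print(s.x,f(s.x).round(1).tolist())
ch=s.x
st=lambda d:0
for n,P in dict(bar=(-161,25.9,129),tip=(-182,25.9,129),pivot=(-161,-65,70),hinge=(0,125,84),edge=(-30,125-225*np.cos(1.36)+13.5*np.sin(1.36),84+225*np.sin(1.36)+13.5*np.cos(1.36))).items(): print(n,w(ch,P).round(1))
for n in("bulb","jar"): 
  for r in recognise(n,pt)[:1]+recognise(n,ps)[:1]: print(n,np.round(r["location"]))
o=bot.get_obs(); print(Ro.from_rotvec(o["orientation"]).as_matrix().round(3), o["clock"])
E
```

```text
[ 6.18515540e+02  1.13106051e+02 -1.80809484e-01] [[1.0, -1.0], [0.4, 0.4], [0.3, 0.6], [-0.5, -0.7], [-1.2, -0.0], [-1.2, 0.7], [-1.0, 0.6], [-0.5, -2.5], [1.5, -0.7], [-0.3, -2.1], [1.6, -2.8], [-0.5, 0.2], [0.2, -0.2]]
bar [464.8 167.5 129. ]
tip [444.1 171.3 129. ]
pivot [448.5  78.1  70. ]
hinge [641.  236.1  84. ]
edge [605.4 208.1 306.8]
bulb [440. -17.  56.]
bulb [428.  -8.  50.]
jar [777. 132.  73.]
[[ 0.243 -0.97  -0.   ]
 [-0.97  -0.243 -0.   ]
 [ 0.     0.    -1.   ]] 1.9
```

Fit: chest at (618.5, 113), yaw -0.181. Once the tool yaws -24.4°, its x and y are the chest's -y and -x, so I can work in chest axes.

servo_tool(
  delta_pos=[
    [0,0,0],
    [0,0,0],
    [0,0,0],
    [-0.257,-0.0625,0.007],
    [-0.257,-0.0625,0.007],
    [-0.257,-0.0625,0.007],
    [-0.257,-0.0625,0.007],
    [-0.257,-0.0625,0.007],
  ],
  rot=[
    [0,0,0.0452],
    [0,0,0.0452],
    [0,0,0.0452],
    [0,0,0],
    [0,0,0],
    [0,0,0],
    [0,0,0],
    [0,0,0],
  ],
  claw=[1,1,1,1,1,1,1,1],
)

```text
clock: 2.9
tcp_pos: [248.0, -314.6, 246.4]
orientation: [-2.012, 2.413, -0.002]
contact_force: [1.3, 0.2, 0.5]
finger_gap: 85.5
```

servo_tool(
  delta_pos=[
    [-0.257,-0.0625,0.007],
    [-0.257,-0.0625,0.007],
    [-0.257,-0.0625,0.007],
    [-0.257,-0.0625,0.007],
    [-0.257,-0.0625,0.007],
    [-0.257,-0.0625,0.007],
    [-0.257,-0.0625,0.007],
    [-0.257,-0.0625,0.007],
  ],
  rot=[
    [0,0,0],
    [0,0,0],
    [0,0,0],
    [0,0,0],
    [0,0,0],
    [0,0,0],
    [0,0,0],
    [0,0,0],
  ],
  claw=[1,1,1,1,1,1,1,1],
)

```text
clock: 3.9
tcp_pos: [420.2, 72.3, 235.4]
orientation: [-2.013, 2.411, -0.002]
contact_force: [0.2, -0.3, 0.1]
finger_gap: 85.6
```

servo_tool(
  delta_pos=[
    [-0.257,-0.0625,0.007],
    [-0.2,-0.0625,0.007],
    [0,0,0],
    [0,0,0],
  ],
  rot=[
    [0,0,0],
    [0,0,0],
    [0,0,0],
    [0,0,0],
  ],
  claw=[1,1,1,1],
)

```text
clock: 4.4
tcp_pos: [460.0, 155.6, 232.0]
orientation: [2.012, -2.411, 0.0]
contact_force: [-0.7, 0.1, 0.4]
finger_gap: 85.7
```

```bash
cat >>h.py <<'E'
CH=(618.5,113.1,-.1808)
def chest(p,ch=CH):
    c,s=np.cos(ch[2]),np.sin(ch[2]); d=np.array(p)[:2]-ch[:2]; return np.array([c*d[0]+s*d[1],-s*d[0]+c*d[1],p[2]])
def stat():
    o=bot.get_obs(); M=Ro.from_euler("z",-CH[2])
    print("t",round(o["clock"],2),"tcp chest",chest(o["tcp_pos"]).round(1),"F chest",M.apply(o["contact_force"]).round(1),"gap",round(o["finger_gap"],1),"q",o["q"].round(2))
    print("R chest",(M*Ro.from_rotvec(o["orientation"])).as_matrix().round(3).tolist())
E
python3 - <<'E'
from h import *
stat()
for n,b in (("top",(360,640)),("side",(0,0))):
    p=capture(n); u=proj(p,w(CH,(-163,25.9,129))).round().astype(int); print(n,u)
    a=p["frame"][:,:,::-1].copy()
    for P in ((-116,25.9,129),(-182,25.9,129),(-100,-125,80),(100,-125,80)):
        q=proj(p,w(CH,P)); cv2.circle(a,tuple(np.int32(q.round())),0,(0,0,255),-1)
    a=a[u[1]-60:u[1]+60,u[0]-80:u[0]+80]; cv2.imwrite(f"pics/{n}1.png",cv2.resize(a,(800,600),interpolation=cv2.INTER_NEAREST))
E
```

```text
t 4.4 tcp chest [-163.6   13.3  232. ] F chest [-0.7 -0.1  0.4] gap 85.7 q [ 0.18  0.16  1.72 -0.    1.27  1.93]
R chest [[0.001, -1.0, -0.001], [-1.0, -0.001, -0.001], [0.001, 0.001, -1.0]]
top [259 229]
side [330 233]
```

View pics/side1.png

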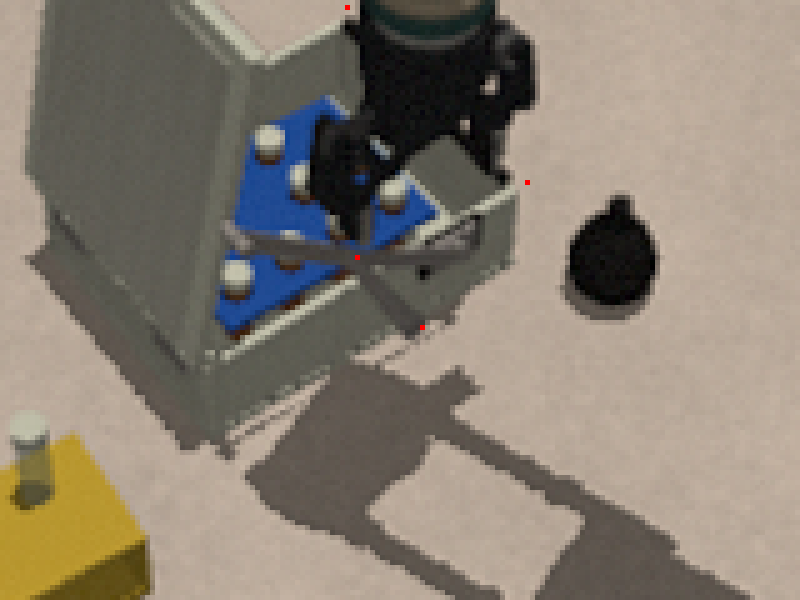

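The side view shows my bar projection (dots at (358,257) and (422,327)) within about 2 px of the bar. I'll descend half-open, then close in stages, watching the side force.

servo_tool(
  delta_pos=[
    [-0.063,0.003,0],
    [0,0,0.125],
    [0,0,0.125],
    [0,0,0.125],
    [0,0,0.125],
    [0,0,0],
    [0,0,0],
  ],
  rot=[
    [0,0,0],
    [0,0,0],
    [0,0,0],
    [0,0,0],
    [0,0,0],
    [0,0,0],
    [0,0,0],
  ],
  claw=[0,0,0,0,0,-0.5,-0.5],
)

```text
clock: 5.38
tcp_pos: [462.9, 168.6, 133.1]
orientation: [-2.011, 2.412, -0.001]
contact_force: [-0.5, -0.2, 0.1]
finger_gap: 21.3
```

```bash
python3 - <<'E'
from h import *
stat()
A=[]
for n in ("top","side"):
    p=capture(n); u=proj(p,w(CH,(-163,25.9,129))).round().astype(int)
    a=p["frame"][u[1]-40:u[1]+40,u[0]-40:u[0]+40,::-1]; A.append(cv2.resize(a,(400,400),interpolation=cv2.INTER_CUBIC))
cv2.imwrite("pics/g1.png",cv2.convertScaleAbs(np.hstack(A),alpha=1.5))
E
```

```text
t 5.38 tcp chest [-163.    26.6  133.1] F chest [-0.5 -0.3  0.1] gap 21.3 q [0.21 0.26 1.86 0.   1.02 1.96]
R chest [[0.0, -1.0, 0.001], [-1.0, -0.0, 0.001], [-0.001, -0.001, -1.0]]
```

View pics/g1.png

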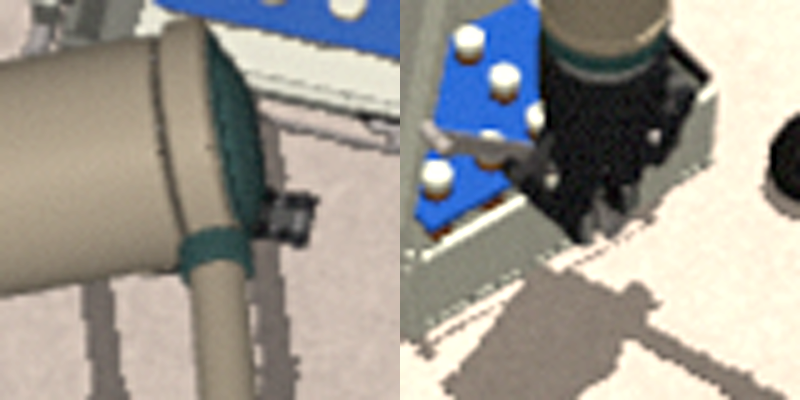

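The bar is between the fingers (tip at about (605,225)) with no contact. I'll close further in small steps.

servo_tool(
  delta_pos=[
    [0,0,0],
    [0,0,0],
    [0,0,0],
  ],
  rot=[
    [0,0,0],
    [0,0,0],
    [0,0,0],
  ],
  claw=[-0.56,-0.6,-0.62],
)

```text
clock: 5.85
tcp_pos: [462.3, 168.4, 132.5]
orientation: [-2.012, 2.412, -0.0]
contact_force: [0.3, 0.3, 0.2]
finger_gap: 16.2
```

```bash
python3 -c "
from h import *
stat()"
```

```text
t 5.85 tcp chest [-163.7   26.3  132.5] F chest [0.2 0.3 0.2] gap 16.2 q [ 0.21  0.26  1.86 -0.    1.02  1.96]
R chest [[0.001, -1.0, 0.0], [-1.0, -0.001, 0.0], [-0.0, -0.0, -1.0]]
```

servo_tool(
  delta_pos=[
    [0,0,0],
    [0,0,0],
    [0,0,0],
  ],
  rot=[
    [0,0,0],
    [0,0,0],
    [0,0,0],
  ],
  claw=[-0.65,-0.67,-0.67],
)

```text
clock: 6.22
tcp_pos: [462.1, 168.4, 132.2]
orientation: [2.012, -2.412, -0.0]
contact_force: [0.3, -0.5, -0.2]
finger_gap: 14.2
```

```bash
python3 -c "
from h import *
stat()"
```

```text
t 6.22 tcp chest [-163.8   26.3  132.2] F chest [ 0.4 -0.4 -0.2] gap 14.2 q [ 0.21  0.26  1.86 -0.    1.02  1.96]
R chest [[0.001, -1.0, -0.0], [-1.0, -0.001, -0.0], [0.0, 0.0, -1.0]]
```

servo_tool(
  delta_pos=[
    [0,0,0],
    [0,0,0],
    [0,0,0],
    [0,0,0],
  ],
  rot=[
    [0,0,0],
    [0,0,0],
    [0,0,0],
    [0,0,0],
  ],
  claw=[-0.7,-0.8,-0.9,-1],
)

```text
clock: 6.72
tcp_pos: [462.3, 168.9, 132.4]
orientation: [-2.012, 2.412, 0.001]
contact_force: [-0.2, 4.6, 2.0]
finger_gap: 9.8
```

```bash
python3 -c "
from h import *
stat()"
```

```text
t 6.72 tcp chest [-163.7   26.8  132.4] F chest [-1.   4.5  2. ] gap 9.8 q [0.21 0.26 1.86 0.   1.02 1.96]
R chest [[0.0, -1.0, 0.0], [-1.0, -0.0, 0.001], [-0.001, -0.0, -1.0]]
```

servo_tool(
  delta_pos=[
    [0.01276,0,-0.018],
    [0.01276,0,-0.018],
    [0.01276,0,-0.018],
    [0,0,0],
  ],
  rot=[
    [0,-0.01273,0],
    [0,-0.01273,0],
    [0,-0.01273,0],
    [0,0,0],
  ],
  claw=[-1,-1,-1,-1],
)

```text
clock: 7.22
tcp_pos: [460.8, 160.6, 142.5]
orientation: [-1.949, 2.341, 0.119]
contact_force: [0.5, 4.8, -2.8]
finger_gap: 10.0
```

```bash
python3 -c "
from h import *
stat()"
```

```text
t 7.22 tcp chest [-163.7   18.4  142.5] F chest [-0.3  4.8 -2.8] gap 10.0 q [0.11 0.22 1.9  0.14 1.   1.79]
R chest [[-0.001, -1.0, -0.0], [-0.993, 0.001, 0.121], [-0.121, 0.0, -0.993]]
```

servo_tool(
  delta_pos=[
    [0.01276,0,-0.018],
    [0.01276,0,-0.018],
    [0.01276,0,-0.018],
    [0.01276,0,-0.018],
    [0,0,0],
  ],
  rot=[
    [0,-0.01273,0],
    [0,-0.01273,0],
    [0,-0.01273,0],
    [0,-0.01273,0],
    [0,0,0],
  ],
  claw=[-1,-1,-1,-1,-1],
)

```text
clock: 7.85
tcp_pos: [458.5, 148.2, 155.0]
orientation: [-1.864, 2.24, 0.265]
contact_force: [1.5, 5.3, -2.2]
finger_gap: 10.3
```

```bash
python3 -c "
from h import *
stat()"
```

```text
t 7.85 tcp chest [-163.7    5.8  155. ] F chest [ 0.5  5.5 -2.2] gap 10.3 q [-0.03  0.18  1.94  0.33  1.    1.54]
R chest [[-0.002, -1.0, -0.0], [-0.961, 0.001, 0.278], [-0.278, 0.001, -0.961]]
```

servo_tool(
  delta_pos=[
    [0.01276,0,-0.018],
    [0.01276,0,-0.018],
    [0.01276,0,-0.018],
    [0.0064,0,-0.009],
    [0,0,0],
  ],
  rot=[
    [0,-0.01273,0],
    [0,-0.01273,0],
    [0,-0.01273,0],
    [0,-0.0064,0],
    [0,0,0],
  ],
  claw=[-1,-1,-1,-1,-1],
)

```text
clock: 8.48
tcp_pos: [456.3, 136.0, 164.0]
orientation: [-1.788, 2.146, 0.383]
contact_force: [1.8, 4.9, -1.4]
finger_gap: 10.0
```

```bash
python3 -c "
from h import *
stat()
p=capture('side');u=[290,200];a=p['frame'][130:290,200:400,::-1];cv2.imwrite('pics/s2.png',cv2.resize(a,(700,560),interpolation=cv2.INTER_CUBIC))
stat()"
```

```text
t 8.47 tcp chest [-163.7   -6.6  164. ] F chest [ 0.9  5.1 -1.4] gap 10.0 q [-0.17  0.17  1.98  0.49  1.04  1.32]
R chest [[-0.001, -1.0, -0.001], [-0.913, 0.001, 0.409], [-0.409, 0.001, -0.913]]
t 8.53 tcp chest [-163.7   -6.6  164. ] F chest [-0.6  6.1 -2. ] gap 9.8 q [-0.17  0.17  1.98  0.49  1.04  1.32]
R chest [[-0.001, -1.0, -0.001], [-0.913, 0.0, 0.409], [-0.409, 0.001, -0.913]]
```

View pics/s2.png

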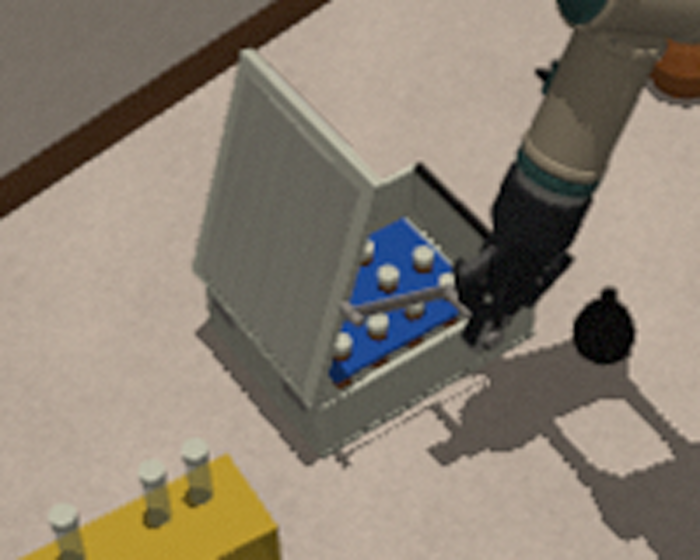

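The knee is up (bar in the fingers at about (480,320)) and the lid still stands. By geometry that is a knee of about 1.82 and a lid of about 1.27. I'll release and back out along the tool axis.

servo_tool(
  delta_pos=[
    [0,0,0],
    [0,0,0],
    [0,0,-0.1],
    [0,0,-0.2],
    [0,0,-0.2],
    [0,0,-0.1],
    [0,0,-0.1],
  ],
  rot=[
    [0,0,0],
    [0,0,0],
    [0,0,0],
    [0,0,0],
    [0,0.0447,0],
    [0,0.0447,0],
    [0,0.0447,0],
  ],
  claw=[-0.5,-0.3,-0.3,-0.3,-0.3,-0.3,-1],
)

```text
clock: 9.4
tcp_pos: [447.5, 86.3, 296.0]
orientation: [2.008, -2.412, 0.01]
contact_force: [0.5, 0.5, -1.0]
finger_gap: 12.9
```

```bash
python3 -c "
from h import *
stat()"
```

```text
t 9.4 tcp chest [-163.4  -57.1  296. ] F chest [ 0.4  0.6 -1. ] gap 12.9 q [ 0.04  0.07  1.66 -0.01  1.41  1.8 ]
R chest [[-0.001, -1.0, 0.003], [-1.0, 0.001, -0.007], [0.007, -0.003, -1.0]]
```

servo_tool(
  delta_pos=[
    [0,0,-0.19],
    [0,0,-0.19],
    [0,0,-0.19],
    [-0.172,-0.133,0],
    [-0.172,-0.133,0],
    [-0.172,-0.133,0],
    [-0.172,-0.133,0],
    [-0.172,-0.133,0],
  ],
  rot=[
    [0,0.002,0],
    [0,0,0],
    [0,0,0],
    [0,0,0],
    [0,0,0],
    [0,0,0],
    [0,0,0],
    [0,0,0],
  ],
  claw=[-1,-1,-1,-1,-1,-1,-1,-1],
)

```text
clock: 10.4
tcp_pos: [610.1, 234.1, 406.8]
orientation: [2.008, -2.408, 0.009]
contact_force: [0.2, -0.1, 0.6]
finger_gap: 0.2
```

```bash
python3 -c "
from h import *
stat()
p=capture('side');a=p['frame'][80:290,200:440,::-1];cv2.imwrite('pics/s3.png',cv2.resize(a,(640,560),interpolation=cv2.INTER_CUBIC))"
```

```text
t 10.4 tcp chest [-30.  117.5 406.8] F chest [ 0.2 -0.1  0.6] gap 0.2 q [ 0.26  0.37  1.   -0.01  1.78  2.01]
R chest [[0.0, -1.0, 0.0], [-1.0, -0.0, -0.009], [0.009, -0.0, -1.0]]
```

View pics/s3.png

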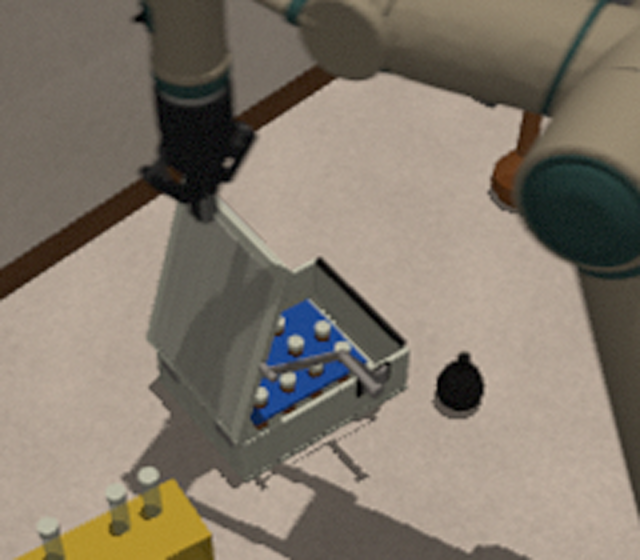

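Fingertips are beyond the lid's back at about (205,215), and the knee stays up at (345,350). Descend behind the lid.

servo_tool(
  delta_pos=[
    [0,0,0.205],
    [0,0,0.205],
    [0.05,0,0],
    [0.03,0,0],
    [0.015,0,0],
    [0,0,0],
  ],
  rot=[
    [0,0.003,0],
    [0,0,0],
    [0,0,0],
    [0,0,0],
    [0,0,0],
    [0,0,0],
  ],
  claw=[-1,-1,-1,-1,-1,-1],
)

```text
clock: 11.2
tcp_pos: [606.2, 213.5, 327.4]
orientation: [2.005, -2.405, 0.019]
contact_force: [-0.8, -0.2, 0.3]
finger_gap: -0.1
```

```bash
python3 -c "
from h import *
stat()"
```

```text
t 11.2 tcp chest [-30.2  96.5 327.4] F chest [-0.8 -0.3  0.3] gap -0.1 q [ 0.24  0.36  1.21 -0.02  1.58  1.99]
R chest [[-0.0, -1.0, 0.003], [-1.0, 0.0, -0.016], [0.016, -0.003, -1.0]]
```

servo_tool(
  delta_pos=[
    [0.015,0,0],
    [0.015,0,0],
    [0.015,0,0],
  ],
  rot=[
    [0,-0.0025,0],
    [0,-0.0025,0],
    [0,0,0],
  ],
  claw=[-1,-1,-1],
)

```text
clock: 11.58
tcp_pos: [604.0, 204.6, 325.6]
orientation: [2.012, -2.412, 0.001]
contact_force: [0.5, 0.3, -0.9]
finger_gap: 0.2
```

servo_tool(
  delta_pos=[
    [0.015,0,0],
    [0.015,0,0],
  ],
  rot=[
    [0,0,0],
    [0,0,0],
  ],
  claw=[-1,-1],
)

```text
clock: 11.82
tcp_pos: [602.9, 198.8, 325.4]
orientation: [2.012, -2.411, 0.001]
contact_force: [-1.0, 0.3, -0.5]
finger_gap: 0.1
```

servo_tool(
  delta_pos=[
    [0.015,0,0],
    [0.01,0,0],
  ],
  rot=[
    [0,0,0],
    [0,0,0],
  ],
  claw=[-1,-1],
)

```text
clock: 12.08
tcp_pos: [602.3, 195.6, 325.4]
orientation: [-2.012, 2.41, 0.002]
contact_force: [-0.3, 6.2, -2.5]
finger_gap: -0.1
```

servo_tool(
  delta_pos=[
    [0.015,0,0],
    [0.01,0,0],
  ],
  rot=[
    [0,0,0],
    [0,0,0],
  ],
  claw=[-1,-1],
)

```text
clock: 12.32
tcp_pos: [601.5, 191.7, 325.2]
orientation: [-2.012, 2.409, 0.004]
contact_force: [1.3, 7.2, -1.4]
finger_gap: -0.0
```

Contact and motion at about 7 N, as expected. Next I'll compute the arc in tool units.

```bash
python3 - <<'E'
import numpy as np
r=226.5; ps=[75.4]
st=[2.3]*8+[2.9]*16
for s in st: ps.append(ps[-1]-s)
a=np.radians(ps); y=125-r*np.cos(a); z=84+r*np.sin(a)
for i in range(0,24,8): print([[round(-(y[k+1]-y[k])/200,4),0,round(-(z[k+1]-z[k])/200,4)] for k in range(i,i+8)], ps[i+8], y[i+8]+6.5,z[i+8]+22)
E
```

```text
[[np.float64(0.0438), 0, np.float64(0.0123)], [np.float64(0.0432), 0, np.float64(0.0141)], [np.float64(0.0426), 0, np.float64(0.0158)], [np.float64(0.042), 0, np.float64(0.0175)], [np.float64(0.0412), 0, np.float64(0.0192)], [np.float64(0.0404), 0, np.float64(0.0208)], [np.float64(0.0395), 0, np.float64(0.0224)], [np.float64(0.0386), 0, np.float64(0.024)]] 57.00000000000003 8.13925856909647 295.9588836396386
[[np.float64(0.0473), 0, np.float64(0.0324)], [np.float64(0.0456), 0, np.float64(0.0348)], [np.float64(0.0437), 0, np.float64(0.037)], [np.float64(0.0418), 0, np.float64(0.0392)], [np.float64(0.0398), 0, np.float64(0.0413)], [np.float64(0.0376), 0, np.float64(0.0432)], [np.float64(0.0354), 0, np.float64(0.0451)], [np.float64(0.0331), 0, np.float64(0.0468)]] 33.80000000000004 -56.71798229063526 232.00095691081918
[[np.float64(0.0307), 0, np.float64(0.0484)], [np.float64(0.0282), 0, np.float64(0.0499)], [np.float64(0.0256), 0, np.float64(0.0513)], [np.float64(0.023), 0, np.float64(0.0525)], [np.float64(0.0203), 0, np.float64(0.0536)], [np.float64(0.0176), 0, np.float64(0.0546)], [np.float64(0.0148), 0, np.float64(0.0554)], [np.float64(0.012), 0, np.float64(0.0561)]] 10.600000000000048 -91.134856582374 147.6649809137813
```

servo_tool(
  delta_pos=[
    [0.0438,0,0.0123],
    [0.0432,0,0.0141],
    [0.0426,0,0.0158],
    [0.042,0,0.0175],
  ],
  rot=[
    [0,0,0],
    [0,0,0],
    [0,0,0],
    [0,0,0],
  ],
  claw=[-1,-1,-1,-1],
)

```text
clock: 12.82
tcp_pos: [595.1, 157.1, 313.5]
orientation: [-2.013, 2.41, 0.003]
contact_force: [1.4, 5.7, -0.7]
finger_gap: -0.1
```

```bash
python3 -c "
from h import *
stat()"
```

```text
t 12.82 tcp chest [-30.9  39.1 313.5] F chest [ 0.4  5.9 -0.7] gap -0.1 q [0.14 0.31 1.31 0.   1.52 1.89]
R chest [[0.002, -1.0, -0.0], [-1.0, -0.002, 0.002], [-0.002, 0.0, -1.0]]
```

Tracking cleanly at about 6 N, so I'll continue.

servo_tool(
  delta_pos=[
    [0.0412,0,0.0192],
    [0.0404,0,0.0208],
    [0.0395,0,0.0224],
    [0.0386,0,0.024],
  ],
  rot=[
    [0,0,0],
    [0,0,0],
    [0,0,0],
    [0,0,0],
  ],
  claw=[-1,-1,-1,-1],
)

```text
clock: 13.32
tcp_pos: [589.1, 123.5, 296.2]
orientation: [2.012, -2.412, 0.001]
contact_force: [1.3, 4.6, 0.6]
finger_gap: -0.0
```

servo_tool(
  delta_pos=[
    [0.0473,0,0.0324],
    [0.0456,0,0.0348],
    [0.0437,0,0.037],
    [0.0418,0,0.0392],
  ],
  rot=[
    [0,0,0],
    [0,0,0],
    [0,0,0],
    [0,0,0],
  ],
  claw=[-1,-1,-1,-1],
)

```text
clock: 13.82
tcp_pos: [582.7, 88.0, 267.3]
orientation: [2.011, -2.411, 0.002]
contact_force: [0.7, 2.2, 0.5]
finger_gap: -0.1
```

```bash
python3 -c "
from h import *
stat()"
```

```text
t 13.82 tcp chest [-30.7 -31.2 267.3] F chest [0.3 2.2 0.5] gap -0.1 q [ 0.03  0.29  1.45 -0.    1.4   1.78]
R chest [[0.0, -1.0, -0.0], [-1.0, -0.0, -0.002], [0.002, 0.0, -1.0]]
```

servo_tool(
  delta_pos=[
    [0.0398,0,0.0413],
    [0.0376,0,0.0432],
    [0.0354,0,0.0451],
    [0.0331,0,0.0468],
  ],
  rot=[
    [0,0,0],
    [0,0,0],
    [0,0,0],
    [0,0,0],
  ],
  claw=[-1,-1,-1,-1],
)

```text
clock: 14.32
tcp_pos: [577.5, 59.4, 231.9]
orientation: [2.012, -2.411, 0.002]
contact_force: [-0.2, 2.1, 0.7]
finger_gap: -0.0
```

servo_tool(
  delta_pos=[
    [0.0307,0,0.0484],
    [0.0282,0,0.0499],
    [0.0256,0,0.0513],
    [0.023,0,0.0525],
  ],
  rot=[
    [0,0,0],
    [0,0,0],
    [0,0,0],
    [0,0,0],
  ],
  claw=[-1,-1,-1,-1],
)

```text
clock: 14.82
tcp_pos: [573.7, 38.4, 191.4]
orientation: [2.012, -2.411, 0.002]
contact_force: [0.3, 1.3, 1.8]
finger_gap: -0.3
```

servo_tool(
  delta_pos=[
    [0.0203,0,0.0536],
    [0.0176,0,0.0546],
    [0.0148,0,0.0554],
  ],
  rot=[
    [0,0,0],
    [0,0,0],
    [0,0,0],
  ],
  claw=[-1,-1,-1],
)

```text
clock: 15.2
tcp_pos: [571.8, 28.1, 158.7]
orientation: [2.012, -2.411, 0.002]
contact_force: [-0.2, 0.9, 1.7]
finger_gap: -0.2
```

```bash
python3 -c "
from h import *
stat()"
```

```text
t 15.2 tcp chest [-30.7 -92.  158.7] F chest [-0.4  0.9  1.7] gap -0.2 q [-0.07  0.34  1.66 -0.    1.14  1.68]
R chest [[0.001, -1.0, -0.0], [-1.0, -0.001, -0.002], [0.002, 0.0, -1.0]]
```

servo_tool(
  delta_pos=[
    [0.011,0,0.05],
    [0.007,0,0.04],
    [0.002,0,0.01],
    [0,0,0.008],
  ],
  rot=[
    [0,0,0],
    [0,0,0],
    [0,0,0],
    [0,0,0],
  ],
  claw=[-1,-1,-1,-1],
)

```text
clock: 15.7
tcp_pos: [571.1, 24.3, 137.8]
orientation: [2.012, -2.411, 0.002]
contact_force: [-0.7, -0.1, 0.1]
finger_gap: 0.1
```

servo_tool(
  delta_pos=[
    [0,0,0.008],
    [0,0,0.008],
    [0,0,0.008],
  ],
  rot=[
    [0,0,0],
    [0,0,0],
    [0,0,0],
  ],
  claw=[-1,-1,-1],
)

```text
clock: 16.08
tcp_pos: [571.4, 24.4, 133.1]
orientation: [2.012, -2.412, 0.002]
contact_force: [-0.7, -0.4, -0.3]
finger_gap: 0.1
```

servo_tool(
  delta_pos=[
    [0,0,0.008],
    [0,0,0.008],
    [0,0,0],
  ],
  rot=[
    [0,0,0],
    [0,0,0],
    [0,0,0],
  ],
  claw=[-1,-1,-1],
)

```text
clock: 16.45
tcp_pos: [571.1, 24.6, 129.6]
orientation: [2.012, -2.412, 0.001]
contact_force: [0.0, 0.4, 0.3]
finger_gap: -0.2
```

servo_tool(
  delta_pos=[
    [0,0,0.006],
    [0,0,0.004],
    [0,0,0],
  ],
  rot=[
    [0,0,0],
    [0,0,0],
    [0,0,0],
  ],
  claw=[-1,-1,-1],
)

```text
clock: 16.82
tcp_pos: [571.1, 24.5, 127.7]
orientation: [2.012, -2.412, 0.001]
contact_force: [-0.4, 0.6, 0.9]
finger_gap: 0.2
```

servo_tool(
  delta_pos=[
    [0,0,0.005],
    [0,0,0.004],
    [0,0,0],
  ],
  rot=[
    [0,0,0],
    [0,0,0],
    [0,0,0],
  ],
  claw=[-1,-1,-1],
)

```text
clock: 17.2
tcp_pos: [571.1, 24.5, 126.0]
orientation: [2.012, -2.412, 0.001]
contact_force: [0.4, 0.1, 0.2]
finger_gap: -0.0
```

servo_tool(
  delta_pos=[
    [0,0,0.004],
    [0,0,0.003],
    [0,0,0],
  ],
  rot=[
    [0,0,0],
    [0,0,0],
    [0,0,0],
  ],
  claw=[-1,-1,-1],
)

```text
clock: 17.58
tcp_pos: [571.1, 24.5, 124.6]
orientation: [2.012, -2.412, 0.001]
contact_force: [0.2, -0.2, 0.6]
finger_gap: 0.1
```

servo_tool(
  delta_pos=[
    [0,0,0.004],
    [0,0,0.003],
    [0,0,0],
  ],
  rot=[
    [0,0,0],
    [0,0,0],
    [0,0,0],
  ],
  claw=[-1,-1,-1],
)

```text
clock: 17.95
tcp_pos: [571.2, 24.5, 123.2]
orientation: [2.012, -2.412, 0.001]
contact_force: [0.6, -0.1, 0.0]
finger_gap: 0.1
```

servo_tool(
  delta_pos=[
    [0,0,0.003],
    [0,0,0.002],
    [0,0,0],
  ],
  rot=[
    [0,0,0],
    [0,0,0],
    [0,0,0],
  ],
  claw=[-1,-1,-1],
)

```text
clock: 18.32
tcp_pos: [571.1, 24.5, 122.2]
orientation: [2.012, -2.412, 0.001]
contact_force: [0.5, 0.3, -0.9]
finger_gap: -0.1
```

```bash
python3 -c "
from h import *
stat()
p=capture('side');a=p['frame'][120:290,220:420,::-1];cv2.imwrite('pics/s4.png',cv2.resize(a,(700,595),interpolation=cv2.INTER_CUBIC))"
```

```text
t 18.32 tcp chest [-30.7 -95.7 122.2] F chest [ 0.4  0.4 -0.9] gap -0.1 q [-0.08  0.37  1.71 -0.    1.06  1.67]
R chest [[0.001, -1.0, -0.0], [-1.0, -0.001, -0.001], [0.001, 0.0, -1.0]]
```

View pics/s4.png

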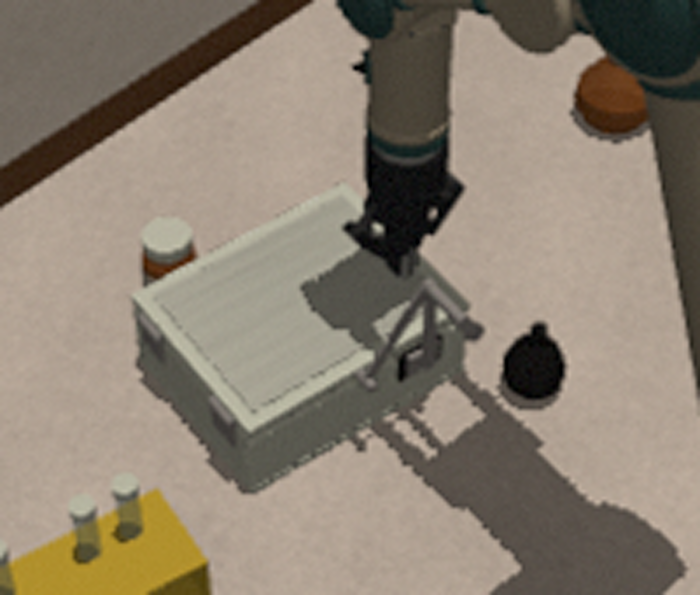

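The lid lies closed, with the stay folded at (425,300) and the fingertip just above the lid edge at (405,265). I'll feel down in half-millimetre steps.

servo_tool(
  delta_pos=[
    [0,0,0.0025],
    [0,0,0.0015],
    [0,0,0],
  ],
  rot=[
    [0,0,0],
    [0,0,0],
    [0,0,0],
  ],
  claw=[-1,-1,-1],
)

```text
clock: 18.75
tcp_pos: [571.1, 24.5, 121.4]
orientation: [2.012, -2.412, 0.001]
contact_force: [-0.1, 0.6, -0.2]
finger_gap: -0.2
```

servo_tool(
  delta_pos=[
    [0,0,0.0025],
    [0,0,0.0015],
    [0,0,0],
  ],
  rot=[
    [0,0,0],
    [0,0,0],
    [0,0,0],
  ],
  claw=[-1,-1,-1],
)

```text
clock: 19.12
tcp_pos: [571.2, 24.5, 120.6]
orientation: [2.012, -2.412, 0.001]
contact_force: [-0.1, 0.3, 0.9]
finger_gap: -0.2
```

servo_tool(
  delta_pos=[
    [0,0,0.002],
    [0,0,0.001],
    [0,0,0],
  ],
  rot=[
    [0,0,0],
    [0,0,0],
    [0,0,0],
  ],
  claw=[-1,-1,-1],
)

```text
clock: 19.5
tcp_pos: [571.2, 24.5, 120.0]
orientation: [2.012, -2.412, 0.001]
contact_force: [0.0, -0.6, -0.0]
finger_gap: -0.0
```

servo_tool(
  delta_pos=[
    [0,0,0.002],
    [0,0,0.002],
    [0,0,0],
  ],
  rot=[
    [0,0,0],
    [0,0,0],
    [0,0,0],
  ],
  claw=[-1,-1,-1],
)

```text
clock: 19.88
tcp_pos: [571.2, 24.5, 119.5]
orientation: [2.012, -2.412, 0.002]
contact_force: [0.2, -0.1, 2.7]
finger_gap: -0.2
```

servo_tool(
  delta_pos=[
    [0,0,0.002],
    [0,0,0.001],
    [0,0,0],
  ],
  rot=[
    [0,0,0],
    [0,0,0],
    [0,0,0],
  ],
  claw=[-1,-1,-1],
)

```text
clock: 20.25
tcp_pos: [571.2, 24.5, 119.5]
orientation: [2.012, -2.412, 0.002]
contact_force: [-1.8, 0.9, 6.8]
finger_gap: 0.2
```

servo_tool(
  delta_pos=[
    [0,0,0.002],
    [0,0,0.001],
    [0,0,0],
  ],
  rot=[
    [0,0,0],
    [0,0,0],
    [0,0,0],
  ],
  claw=[-1,-1,-1],
)

```text
clock: 20.62
tcp_pos: [571.2, 24.5, 119.4]
orientation: [2.012, -2.412, 0.002]
contact_force: [-3.5, -0.6, 8.8]
finger_gap: 0.1
```

```bash
python3 -c "
from h import *
print(bot.nose_length);stat()"
```

```text
22.0
t 20.62 tcp chest [-30.6 -95.7 119.4] F chest [-3.3 -1.2  8.8] gap 0.1 q [-0.08  0.38  1.71 -0.    1.05  1.67]
R chest [[0.001, -1.0, 0.001], [-1.0, -0.001, -0.001], [0.001, -0.001, -1.0]]
```

servo_tool(
  delta_pos=[
    [0,0,0.002],
    [0,0,0.0015],
    [0,0,0],
    [0,0,0],
  ],
  rot=[
    [0,0,0],
    [0,0,0],
    [0,0,0],
    [0,0,0],
  ],
  claw=[-1,-1,-1,-1],
)

```text
clock: 21.12
tcp_pos: [571.2, 24.5, 119.3]
orientation: [2.013, -2.412, 0.003]
contact_force: [-3.9, 0.2, 13.0]
finger_gap: -0.1
```

servo_tool(
  delta_pos=[
    [0,0,0],
    [0,0,0],
    [0,0,0],
  ],
  rot=[
    [0,0,0],
    [0,0,0],
    [0,0,0],
  ],
  claw=[-1,-1,-1],
)

```text
clock: 21.5
tcp_pos: [571.2, 24.5, 119.3]
orientation: [2.012, -2.412, 0.003]
contact_force: [-3.3, -0.3, 12.5]
finger_gap: -0.0
```

servo_tool(
  delta_pos=[
    [0,0,0],
    [0,0,0],
    [0,0,0],
    [0,0,0],
    [0,0,0],
    [0,0,0],
    [0,0,0],
    [0,0,0],
  ],
  rot=[
    [0,0,0],
    [0,0,0],
    [0,0,0],
    [0,0,0],
    [0,0,0],
    [0,0,0],
    [0,0,0],
    [0,0,0],
  ],
  claw=[-1,-1,-1,-1,-1,-1,-1,-1],
)

```text
clock: 22.5
tcp_pos: [571.2, 24.4, 119.2]
orientation: [2.012, -2.412, 0.003]
contact_force: [-3.3, -0.3, 11.7]
finger_gap: -0.3
```

servo_tool(
  delta_pos=[
    [0,0,-0.005],
    [0,0,-0.01],
    [0,0,-0.03],
    [0,0,-0.1],
    [0,0,-0.2],
    [0,0,-0.2],
    [0,0,-0.1],
    [0,0,0],
  ],
  rot=[
    [0,0,0],
    [0,0,0],
    [0,0,0],
    [0,0,0],
    [0,0,0],
    [0,0,0],
    [0,0,0],
    [0,0,0],
  ],
  claw=[-1,-1,-1,-1,-1,-1,-1,-1],
)

```text
clock: 23.5
tcp_pos: [572.2, 24.6, 248.1]
orientation: [-2.011, 2.411, -0.006]
contact_force: [0.4, -0.6, 0.1]
finger_gap: 0.2
```

```bash
python3 -c "
from h import *
stat()
p=capture('side');a=p['frame'][120:290,220:420,::-1];cv2.imwrite('pics/s5.png',cv2.resize(a,(700,595),interpolation=cv2.INTER_CUBIC))
for n in ('bulb','jar','tube_rack','flask','beaker'):
  for c in ('top',):
    q=capture(c); print(n,[np.round(r['location']).tolist() for r in recognise(n,q)[:1]])"
```

```text
t 23.5 tcp chest [-29.6 -95.3 248.1] F chest [ 0.5 -0.5  0.1] gap 0.2 q [-0.08  0.27  1.52 -0.    1.34  1.67]
R chest [[0.001, -1.0, 0.004], [-1.0, -0.001, -0.001], [0.001, -0.004, -1.0]]
bulb [[438.0, -16.0, 57.0]]
jar [[788.0, 139.0, 76.0]]
tube_rack [[558.0, 429.0, 62.0]]
flask [[610.0, -373.0, 63.0]]
beaker [[516.0, -409.0, 53.0]]
```

View pics/s5.png

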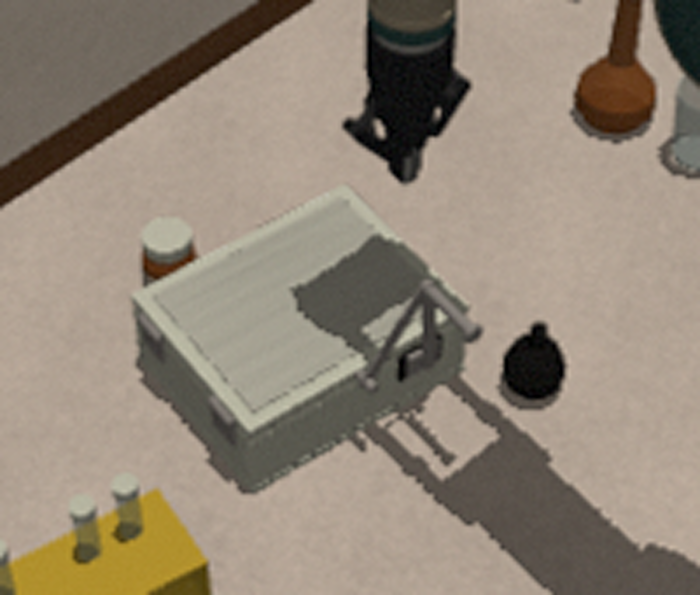

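The lid is shut, the stay is folded, and the tool is clear about 130 mm above, so I'll hand in.

```bash
python3 -c "
from h import *
bot.sign_off()"
```

```text
the job is handed in; nothing more can be done
```

The vial chest is shut, with the lid on its seal and the stay folded. I handed the job in at about 24 s of the 61 s; the hand-in reports no verdict.

- **Stay:** I pinched the grip bar and lifted it about 44 mm round its circle. By geometry that put the knee at about 1.82 rad with the lid still at about 1.27 rad. The wrist force stayed below about 7 N at every reading, so the foot was never pulled hard.
- **Lowering:** I pushed the lid down along its arc at about 0.3 to 0.4 rad/s, with 7 N at most at the readings. Near the end the lid ran slightly ahead of the fingers, so I lost contact and felt for it again at the seal.
- **Pressing:** I pressed the free edge with about 12 to 13 N for over a second, then backed the tool off about 130 mm.

**Last checks:**
- The last picture shows the lid shut, the stay folded and nothing touching them, with the wrist force near zero.
- The lid and knee angles at the end are judged from that picture and the tool height, not measured.
- The bulb, flask, beaker and tube rack were located again within about 5 mm of where they started.
- The jar reading came out about 14 mm off. It looks the same in the pictures before and after the final press, and the tool never went near it, so I put this down to recognition error.
- I did not check the notebook or the stopper again. The stopper was never located by the recogniser, though it shows in the first top view.

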